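# Lever the granite plate up onto its drop legs

## Robot

A 6-joint arm with a two-finger parallel gripper is mounted at the origin on a cart in front of the work surface, level with it; the furniture and walls round the work are solid. World frame = base frame: x ahead of the robot, y to its left, z up, the work surface at z = 0. Lengths are in m, angles in degrees, forces in N, time in s.
With the tool pointing down it reaches from about 0.375 to 0.825 m from the base axis. Payload 5.5 kg.
Tool frame: the origin (TCP) lies at the very end of the fingers, on their centre line; the grasp point (between the pads) lies 19 mm behind it; z points along the fingers, y is the direction in which the jaws open and shut (so a half turn about z gives the same grasp; the last joint's range is limited). The gripper opens to 85 mm and grips with 20 to 120 N. Pads are 22 mm wide; open, the fingers measure 114 mm over their backs; the gripper's body (76 mm by 85 mm) begins 54 mm behind the grasp point. The pads swing forward as they close: fully open they stand 13 mm farther back than shut.
Start: joints at [0, 17.962, -2.699, 69.339, 0, 90], TCP at [0.6, -0, 0.205] pointing down, gripper open.
Joint ranges: [-152.73, 152.73], [-39.44, 99.34], [-58.76, 71.6], [-118.89, 123.64], [-81.53, 83.1], [-180, 180]. Speed limits (degrees/s): [136.94, 136.94, 172.46, 180, 180, 180].

## Interface

Orientations are given as a 3x3 rotation matrix whose columns are the frame's x, y, z axes.
In Python, from workcell import env gives the robot as it stands.
- The arm moves only by the tool move_arm, never from a script. Its argument "moves" is a list of rows, each an object of numbers: "jaw": the opening, from -1 (shut) to 1 (fully open), so that 0 is half open; "tx", "ty", "tz": the shift along the world's x, y, z in cm; "wx", "wy", "wz": the turn, a rotation vector about the world's x, y, z in degrees. A call has 1 to 8 rows; each row is the pose to reach, as a shift and turn from the pose measured when the call began; what a row does not reach only later rows make up. A row lasts 1/12 s, in which the tool goes at most 41.7 mm and 7.16 degrees, less where a joint would pass 70% of its speed; a pose out of reach is approached as far as the arm can. A call with a gripper value outside its range is refused whole. The fingers move at their own pace and stop on an object; "grip_force" is the grip in N (left out, the last holds). Time passes only in rows, so rows that repeat a pose let the fingers close. It gives the time, the measured TCP pose, the force and the opening at its end, in the units of the state.
- env.get_state(): the state, without advancing time (a new reading comes with each control period).
- env.grab_frame(name): name is "scene" or "side" or "wrist"; returns a dict with "pixels" (384x512x3 uint8, red, green, blue), "vfov" (degrees; the focal length in pixels is half the picture's height over the tangent of half this angle, whatever the lens; pixels are square), "cx", "cy" (the principal point, pixels), "T" (4x4, takes a point from camera to world coordinates); the wrist camera has in their place "hand_eye" (4x4, takes a point from camera to tool coordinates, whose origin is the TCP and whose axes are the flange's). Camera axes: x right, y down, z forward; pixel columns grow to the right and rows downward; lengths in m; the calibration is good to about 2 mm. A picture is of the moment at which its call begins: read the wrist's pose just before it. There is no depth.
- env.finish_job(): hands the job in, once; it reports no verdict.
The state is a dict: "t": time; "joint_pos": joint angles; "joint_velocities": joint speeds; "tau": joint torques, N m; "position": TCP position; "orientation": TCP orientation; "wrist_force": force on the tool from outside, world axes, zero at the start; "torque": the same for the moment, N m; "opening": opening from 0.0 (shut) to 1.0 (fully open).
Only numpy, scipy, OpenCV 4.12 (cv2) and the standard library are available. Lean on these libraries where they do the work, as an engineer would, in place of code of your own. Each camera call takes 0.05 s, during which the arm holds its last target. There are 200 camera calls.

## Task

Prop up the edge of the heavy granite plate: take the red-handled pry bar, lay it across the ridge of the blue fulcrum block with its steel toe under the plate's edge, and push the handle end down until the plate rises and the orange legs swing in under it by themselves. Then let go, so that the plate stands propped on the legs; the bar may stay where it is. Lift the plate only with the bar, never with the gripper, and do not shift it about.

Things in the scene. Friction and masses are not known exactly. Their poses are not given: they have to be found in the camera images.
- plate: Grey granite plate, 150 (x) x 170 (y) x 34 mm, 2.6 kg, on four 26 mm steel feet. Origin on the worktop below its middle, z up. Underside 78 mm, top 112 mm above the worktop. The edge to raise faces its own -y, at y = -85 mm; feet at x = +-52, y = -58 and +72 mm, so the edge's middle is open below. It rises 8 to 13 mm when the bar handle end is pushed (10 N) to the worktop.
- bar_mid (a point): Grip point of the 270 mm pry bar (0.3 kg), at mid-thickness, 9 mm up as it lies, near its balance point. Own +y points along the bar to the toe tip at y = +140 mm; z up. Steel blade 20 wide, 8 thick from y = +25 mm to the toe (last 14 mm 5 thick); red handle 22 wide, 18 thick from y = +25 to its end at -130 mm; one centre plane.
- fulcrum: Loose blue block, 0.9 kg, already in place 45 mm out from the plate's edge. Origin on the worktop below its middle; foot 70 (x) x 60 (y) mm. Steel ridge 60 mm long along its x, 20 thick, top 62 mm up: a level blade on it has its centre at 66 mm, 8 mm of air under the plate. Toe belongs 20 to 40 mm in under the plate. When let go, the handle end sinks until the toe meets the plate.
- drop_leg (a joint): Angle (rad) of the two orange legs (8 mm thick, at plate x = +-66 mm) hung from a rod under the plate's edge. Near 0: leaning out, feet 20 mm beyond the edge. 0.36: square to the plate. 0.50: swung in to their stop, where they carry the plate. A light spring swings them in once the edge is raised 5 mm or more; they need not be touched.

How it is judged:
By the outcome, as a careful person would: the job done as asked, in the order asked, and still so for the second after the job is handed in, with the robot touching nothing.
It also fails if it takes over 54 s, if anything falls off the work surface, if the arm or the gripper's body presses on something with over 40 N, if the wrist force passes 120 N, or if a joint passes its speed limit or range.

## Working session

There is one attempt and no reset: what is moved stays moved. The work goes in short steps, Python scripts to look and compute and a tool call to move; the robot and the scene stay as the last step left them, time stands still between calls to the robot, and variables do not carry over. Pictures are saved under pics/ and viewed, about 8 in all and at most 12, crops included, and the job is handed in when it is done.

Besides the shell and the picture viewer there is one more tool, called after "Call:" as a command line: name --argument value ..., lists and objects as JSON in quotes. move_arm: Moves the arm, as the interface text tells. Its arguments: {"type":"object","properties":{"moves":{"type":"array"},"grip_force":{"type":"number"}},"required":["moves"]}

```bash
mkdir -p pics; ls; cat > h.py <<'E'
import numpy as np, cv2
from workcell import env
def grab(n,save=None):
    s=env.get_state(); f=env.grab_frame(n); im=f["pixels"][:,:,::-1].copy()
    if save: cv2.imwrite(f"pics/{save}.png",im)
    if "T" in f: T=np.array(f["T"])
    else:
        W=np.eye(4); W[:3,:3]=s["orientation"]; W[:3,3]=s["position"]; T=W@np.array(f["hand_eye"])
    fl=192/np.tan(np.radians(f["vfov"])/2)
    return im,(T,fl,f["cx"],f["cy"])
def plane(c,uv,z):
    T,fl,cx,cy=c; uv=np.atleast_2d(uv).astype(float)
    d=np.c_[(uv[:,0]-cx)/fl,(uv[:,1]-cy)/fl,np.ones(len(uv))]@T[:3,:3].T
    o=T[:3,3]; return o+d*((z-o[2])/d[:,2])[:,None]
def proj(c,P):
    T,fl,cx,cy=c; q=(np.atleast_2d(P)-T[:3,3])@T[:3,:3]
    return np.c_[q[:,0]/q[:,2]*fl+cx,q[:,1]/q[:,2]*fl+cy]
E
python3 - <<'E'
from h import *
for n in("scene","side"):
    im,c=grab(n); cv2.imwrite(f"pics/{n}0.png",im); print(n,c[0].round(3).tolist(),c[1:])
a=cv2.imread("pics/scene0.png");b=cv2.imread("pics/side0.png")
print(env.get_state())
E
```

```text
pics
scene [[-0.577, 0.604, -0.55, 1.01], [0.817, 0.441, -0.372, 0.342], [0.018, -0.664, -0.748, 0.78], [0.0, 0.0, 0.0, 1.0]] (np.float64(364.52555883002594), 256.02601950103735, 189.66594540071404)
side [[-0.948, -0.213, 0.237, 0.179], [-0.319, 0.611, -0.725, 0.934], [0.01, -0.763, -0.647, 0.917], [0.0, 0.0, 0.0, 1.0]] (np.float64(494.3006373496409), 238.83325255511042, 186.14912534507587)
{'t': 0.1, 'joint_pos': array([-8.56921060e-04,  1.79995508e+01, -2.74712483e+00,  6.93408233e+01,
       -3.72330332e-04,  9.00006590e+01]), 'joint_velocities': array([ 0.10328841, -0.07777558,  0.10531099, -0.04800972,  0.07494294,
       -0.0034939 ]), 'tau': array([ 9.99693766e-04, -5.40766132e+01,  3.40542591e+01,  1.10156229e-02,
        1.53784813e-04, -8.18082242e-06]), 'position': array([ 5.99445009e-01, -1.12872307e-05,  2.04137497e-01]), 'orientation': array([[ 2.64480021e-05,  9.99998834e-01, -1.52714437e-03],
       [ 1.00000000e+00, -2.64579220e-05, -6.47555009e-06],
       [-6.51594760e-06, -1.52714420e-03, -9.99998834e-01]]), 'wrist_force': array([-0.30852601,  0.26843254,  0.13937525]), 'torque': array([ 0.00109929, -0.05612587,  0.01996857]), 'opening': 0.9956725106313673}
```

View pics/scene0.png

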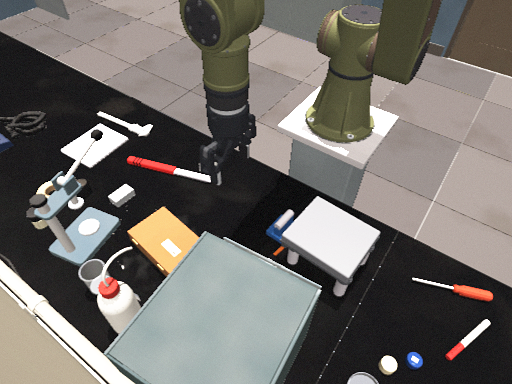

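View pics/side0.png

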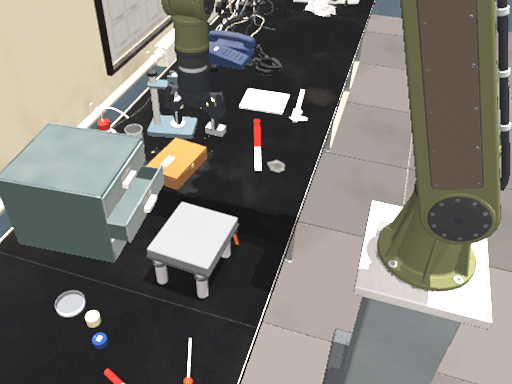

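The scene view shows the plate (330,240), the blue fulcrum with its steel ridge at (285,222) and the bar at (128,160)–(210,180). In the side view the bar is at (257,120)–(257,168), the plate at (193,240), and an orange leg at (236,239).

```bash
python3 - <<'E'
from h import *
for n,box in(("scene",(270,190,390,285)),("side",(140,200,245,280))):
    im,c=grab(n,n+"1"); hsv=cv2.cvtColor(im,cv2.COLOR_BGR2HSV)
    # plate top
    g=cv2.cvtColor(im,cv2.COLOR_BGR2GRAY); m=np.zeros_like(g); x0,y0,x1,y1=box
    sub=g[y0:y1,x0:x1]; s=hsv[y0:y1,x0:x1,1]
    v=g[230:240,190:200].mean() if n=="side" else g[235:245,320:340].mean()
    m[y0:y1,x0:x1]=((abs(sub.astype(int)-v)<22)&(s<40))*255
    m=cv2.morphologyEx(m,cv2.MORPH_OPEN,np.ones((5,5)))
    k=max(cv2.findContours(m,0,2)[0],key=cv2.contourArea); r=cv2.approxPolyDP(cv2.convexHull(k),5,True)[:,0]
    P=plane(c,r,.112); print(n,"top",v,r.tolist(),P.round(3)[:,:2].tolist(),np.linalg.norm(P-np.roll(P,1,0),axis=1).round(3))
    # red handle
    red=((hsv[...,0]<8)|(hsv[...,0]>172))&(hsv[...,1]>150)&(hsv[...,2]>90)
    for k in cv2.findContours(red.astype('u1')*255 if 0 else red.astype(np.uint8)*255,0,2)[0]:
        if cv2.contourArea(k)>60:
            R=cv2.minAreaRect(k); b=cv2.boxPoints(R); P=plane(c,b,.012); print(" red",np.array(R[0]).round(),plane(c,R[0],.012).round(3)[0,:2],P[:,:2].round(3).tolist())
    for nm,mm in(("blue",(abs(hsv[...,0].astype(int)-108)<10)&(hsv[...,1]>130)&(hsv[...,2]>60)),("orange",(abs(hsv[...,0].astype(int)-11)<5)&(hsv[...,1]>150)&(hsv[...,2]>90))):
        for k in cv2.findContours(mm.astype(np.uint8)*255,0,2)[0]:
            if cv2.contourArea(k)>12: print(" ",nm,cv2.boundingRect(k),cv2.contourArea(k))
    a=im[140:300,100:400] if n=="scene" else im[100:300,130:300]
    cv2.imwrite(f"pics/{n}c.png",cv2.resize(a,None,fx=2.6 if n=="scene" else 3,fy=2.6 if n=="scene" else 3,interpolation=cv2.INTER_CUBIC))
E
```

```text
scene top 240.85 [[316, 198], [377, 230], [349, 275], [285, 236]] [[0.456, 0.142], [0.458, 0.299], [0.597, 0.297], [0.593, 0.14]] [0.137 0.157 0.14  0.157]
 red [454. 351.] [0.567 0.541] [[0.587, 0.526], [0.541, 0.544], [0.547, 0.556], [0.592, 0.539]]
 red [472. 292.] [0.41  0.539] [[0.441, 0.499], [0.41, 0.496], [0.379, 0.578], [0.409, 0.58]]
 red [109. 288.] [ 0.883 -0.137] [[0.896, -0.166], [0.856, -0.155], [0.87, -0.107], [0.908, -0.119]]
 red [151. 164.] [ 0.548 -0.351] [[0.586, -0.417], [0.558, -0.439], [0.509, -0.285], [0.538, -0.266]]
  blue (406, 352, 17, 17) 213.5
  blue (266, 214, 28, 30) 201.5
  orange (455, 286, 37, 12) 142.0
  orange (273, 246, 11, 10) 37.5
side top 238.9 [[181, 203], [234, 217], [208, 267], [150, 249]] [[0.586, 0.138], [0.449, 0.142], [0.452, 0.303], [0.59, 0.297]] [0.16  0.137 0.162 0.138]
 red [112. 377.] [0.561 0.543] [[0.585, 0.541], [0.58, 0.527], [0.539, 0.545], [0.543, 0.558]]
 red [103. 124.] [ 1.037 -0.234] [[1.072, -0.254], [1.034, -0.267], [1.003, -0.214], [1.04, -0.201]]
 red [257. 132.] [ 0.543 -0.357] [[0.582, -0.433], [0.558, -0.443], [0.507, -0.288], [0.53, -0.278]]
  blue (91, 332, 17, 17) 194.5
  orange (185, 378, 7, 6) 27.0
  orange (233, 234, 6, 11) 29.0
```

View pics/scenec.png

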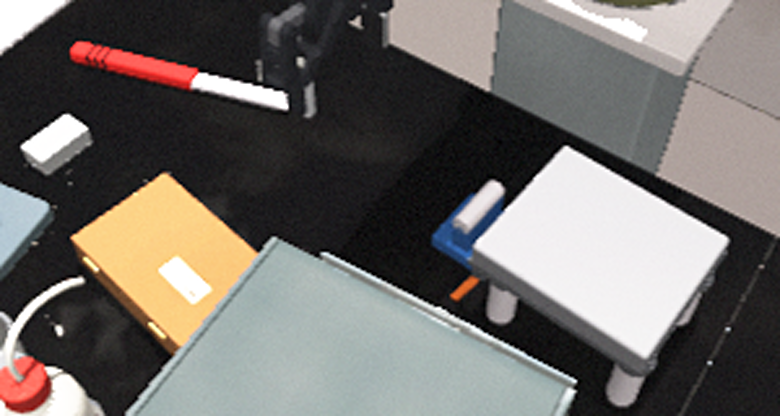

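Plate: top corners put its centre near (0.523, 0.220), yaw about -1°, own axes along the world's, and the edge to raise at y≈0.135. Both views put the handle centre near (0.546, -0.354), with the bar yawed about +18°, so bar_mid is near (0.529, -0.304). I'll go above it and look closer.

Call:
move_arm --moves '[{"tx": -1,"ty": -4,"wz": 3,"jaw": 1},{"tx": -2,"ty": -8,"wz": 6},{"tx": -3,"ty": -12,"wz": 9},{"tx": -4,"ty": -16,"wz": 12},{"tx": -5,"ty": -20,"wz": 15},{"tx": -6,"ty": -24,"wz": 18},{"tx": -7,"ty": -28,"wz": 18},{"tx": -7,"ty": -30.4,"wz": 18}]'

```text
schema error: expected keys jaw, tx, ty, tz, wx, wy, wz
```

Call:
move_arm --moves '[{"tz": 0},{"tz": 0}]'

```text
schema error: expected keys jaw, tx, ty, tz, wx, wy, wz
```

```bash
python3 - <<'E'
from h import *
s=env.get_state(); print(s["t"],s["position"].round(4),s["orientation"].round(3).tolist(),s["wrist_force"])
im,c=grab("wrist","w1"); hsv=cv2.cvtColor(im,cv2.COLOR_BGR2HSV)
red=((hsv[...,0]<8)|(hsv[...,0]>172))&(hsv[...,1]>150)&(hsv[...,2]>60)
k=max(cv2.findContours(red.astype(np.uint8)*255,0,2)[0],key=cv2.contourArea)
b=cv2.boxPoints(cv2.minAreaRect(k)); print(b.tolist(),plane(c,b,.018).round(4)[:,:2].tolist())
E
```

```text
0.2 [ 0.5996 -0.      0.2044] [[0.0, 1.0, -0.001], [1.0, -0.0, -0.0], [-0.0, -0.001, -1.0]] [0.72602582 0.12622764 0.48327058]
[[190.4000244140625, 352.8000183105469], [208.4000244140625, 343.8000183105469], [217.20001220703125, 361.3999938964844], [199.20001220703125, 370.3999938964844]] [[0.5081, -0.2781], [0.5342, -0.2621], [0.5452, -0.2937], [0.5186, -0.3105]]
```

View pics/w1.png

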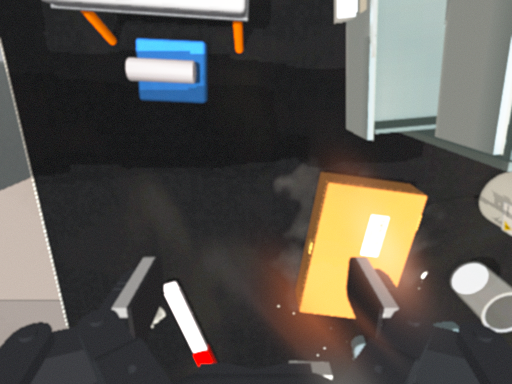

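The wrist view from the start pose shows the fulcrum's ridge at (125–199, 70), the legs at (98,27) and (238,35), and the bar's blade at (170,285)–(205,355). I can take the fulcrum from this same picture. All keys are needed in each row.

Call:
move_arm --moves '[{"jaw": 1,"tx": -1,"ty": -4,"tz": 0,"wx": 0,"wy": 0,"wz": 3},{"jaw": 1,"tx": -2,"ty": -8,"tz": 0,"wx": 0,"wy": 0,"wz": 6},{"jaw": 1,"tx": -3,"ty": -12,"tz": 0,"wx": 0,"wy": 0,"wz": 9},{"jaw": 1,"tx": -4,"ty": -16,"tz": 0,"wx": 0,"wy": 0,"wz": 12},{"jaw": 1,"tx": -5,"ty": -20,"tz": 0,"wx": 0,"wy": 0,"wz": 15},{"jaw": 1,"tx": -6,"ty": -24,"tz": 0,"wx": 0,"wy": 0,"wz": 18},{"jaw": 1,"tx": -7,"ty": -28,"tz": 0,"wx": 0,"wy": 0,"wz": 18},{"jaw": 1,"tx": -7,"ty": -30.4,"tz": 0,"wx": 0,"wy": 0,"wz": 18}]'

```text
t: 0.92
position: [0.5276, -0.3077, 0.2045]
orientation: [[-0.306, 0.952, -0.002], [0.952, 0.306, -0.001], [-0.001, -0.002, -1.0]]
wrist_force: [0.4, 0.3, 0.3]
opening: 0.999
```

Call:
move_arm --moves '[{"jaw": 1,"tx": 0,"ty": 0,"tz": 0,"wx": 0,"wy": 0,"wz": 0},{"jaw": 1,"tx": 0,"ty": 0,"tz": 0,"wx": 0,"wy": 0,"wz": 0},{"jaw": 1,"tx": 0,"ty": 0,"tz": 0,"wx": 0,"wy": 0,"wz": 0}]'

```text
t: 1.17
position: [0.5274, -0.3072, 0.2043]
orientation: [[-0.306, 0.952, -0.002], [0.952, 0.306, -0.001], [0.0, -0.002, -1.0]]
wrist_force: [-0.8, 0.5, -0.8]
opening: 0.999
```

```bash
python3 - <<'E'
from h import *
s=env.get_state(); print(s["t"],s["position"].round(4),s["orientation"].round(3).tolist(),s["wrist_force"].round(2))
f=env.grab_frame("wrist")
im,c=grab("wrist","w2"); hsv=cv2.cvtColor(im,cv2.COLOR_BGR2HSV)
red=((hsv[...,0]<8)|(hsv[...,0]>172))&(hsv[...,1]>150)&(hsv[...,2]>60)
k=max(cv2.findContours(red.astype(np.uint8)*255,0,2)[0],key=cv2.contourArea)
b=cv2.boxPoints(cv2.minAreaRect(k)); print(b.tolist(),plane(c,b,.018).round(4)[:,:2].tolist())
# fulcrum from w1 (start pose)
W=np.eye(4);W[:3,:3]=[[0,1,-.001],[1,0,0],[0,-.001,-1]];W[:3,3]=[.5996,0,.2044]
c1=(W@np.array(f["hand_eye"]),)+c[1:]
i=cv2.imread("pics/w1.png"); h=cv2.cvtColor(i,cv2.COLOR_BGR2HSV)
m=((abs(h[...,0].astype(int)-105)<12)&(h[...,1]>130)).astype(np.uint8)*255; m[120:]=0; m[:,300:]=0
R=cv2.minAreaRect(max(cv2.findContours(m,0,2)[0],key=cv2.contourArea)); print("blue",R)
m=((h[...,1]<60)&(h[...,2]>130)).astype(np.uint8)*255; m[110:]=0; m[:45]=0; m[:,:110]=0; m[:,230:]=0
R=cv2.minAreaRect(max(cv2.findContours(m,0,2)[0],key=cv2.contourArea)); b=cv2.boxPoints(R)
print("ridge",b.round().tolist(),plane(c1,b,.06).round(4)[:,:2].tolist())
m=((h[...,1]<60)&(h[...,2]>60)).astype(np.uint8); print("plate front edge rows", [(u,[v for v in range(0,40) if m[v,u]][-1:]) for u in (120,150,180,220)])
print(plane(c1,[(120,17),(220,20)],.078).round(4))
E
```

```text
1.1667 [ 0.5274 -0.3072  0.2043] [[-0.306, 0.952, -0.002], [0.952, 0.306, -0.001], [0.0, -0.002, -1.0]] [-0.8   0.48 -0.83]
[[247.0, 134.0], [268.0, 134.0], [268.0, 224.0], [247.0, 224.0]] [[0.5098, -0.2821], [0.5317, -0.2751], [0.5662, -0.3775], [0.5421, -0.3853]]
blue ((171.0, 70.0), (66.0, 72.0), 90.0)
ridge [[124.0, 80.0], [125.0, 56.0], [195.0, 60.0], [194.0, 83.0]] [[0.4793, 0.0852], [0.4829, 0.1047], [0.5453, 0.1019], [0.5431, 0.0823]]
plate front edge rows [(120, [13]), (150, [15]), (180, [17]), (220, [19])]
[[0.4892 0.1333 0.078 ]
 [0.5706 0.1311 0.078 ]]
```

View pics/w2.png

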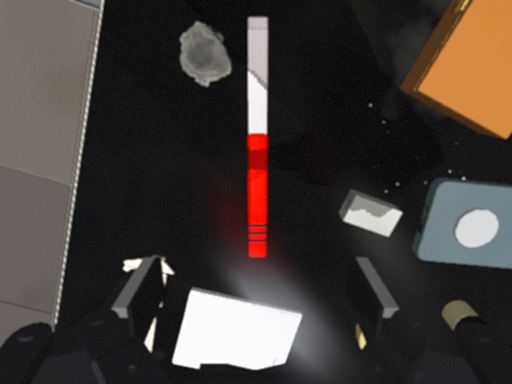

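The bar lies straight up the picture, so the yaw is right. The handle runs from row 134 to row 257, and the dark band at row 157 is about 27 mm behind its front, which agrees with bar_mid ≈ (0.5285, -0.3024). Next I descend and grip.

Call:
move_arm --moves '[{"jaw": 0,"tx": 0.05,"ty": 0.25,"tz": -4,"wx": 0,"wy": 0,"wz": 0},{"jaw": 0,"tx": 0.1,"ty": 0.5,"tz": -8,"wx": 0,"wy": 0,"wz": 0},{"jaw": 0,"tx": 0.1,"ty": 0.5,"tz": -12,"wx": 0,"wy": 0,"wz": 0},{"jaw": 0,"tx": 0.1,"ty": 0.5,"tz": -15.5,"wx": 0,"wy": 0,"wz": 0},{"jaw": 0,"tx": 0.1,"ty": 0.5,"tz": -18,"wx": 0,"wy": 0,"wz": 0},{"jaw": 0,"tx": 0.1,"ty": 0.5,"tz": -19.5,"wx": 0,"wy": 0,"wz": 0},{"jaw": 0,"tx": 0.1,"ty": 0.5,"tz": -20.1,"wx": 0,"wy": 0,"wz": 0},{"jaw": 0,"tx": 0.1,"ty": 0.5,"tz": -20.1,"wx": 0,"wy": 0,"wz": 0}]'

```text
t: 1.93
position: [0.5281, -0.2995, 0.0021]
orientation: [[-0.31, 0.951, -0.004], [0.951, 0.31, 0.001], [0.002, -0.004, -1.0]]
wrist_force: [0.1, -0.4, -0.2]
opening: 0.501
```

Call:
move_arm --moves '[{"jaw": -1,"tx": 0,"ty": 0,"tz": 0,"wx": 0,"wy": 0,"wz": 0},{"jaw": -1,"tx": 0,"ty": 0,"tz": 0,"wx": 0,"wy": 0,"wz": 0},{"jaw": -1,"tx": 0,"ty": 0,"tz": 0,"wx": 0,"wy": 0,"wz": 0},{"jaw": -1,"tx": 0,"ty": 0,"tz": 0,"wx": 0,"wy": 0,"wz": 0},{"jaw": -1,"tx": 0,"ty": 0,"tz": 0,"wx": 0,"wy": 0,"wz": 0},{"jaw": -1,"tx": 0,"ty": 0,"tz": 0,"wx": 0,"wy": 0,"wz": 0},{"jaw": -1,"tx": 0,"ty": 0,"tz": 0,"wx": 0,"wy": 0,"wz": 0}]' --grip_force 80

```text
t: 2.52
position: [0.5281, -0.2997, 0.0024]
orientation: [[-0.309, 0.951, -0.004], [0.951, 0.309, 0.0], [0.002, -0.004, -1.0]]
wrist_force: [0.3, 0.2, -0.5]
opening: -0.002
```

The fingers closed fully (opening 0), so nothing was gripped. I'll look.

```bash
python3 - <<'E'
from h import *
im,c=grab("wrist","w3"); a=cv2.resize(im[:,:],(400,300))
s,c2=grab("side"); s=s[80:200,170:330]; 
s=cv2.resize(s,(400,300),interpolation=cv2.INTER_CUBIC)
cv2.imwrite("pics/m3.png",np.hstack([a,s]))
E
```

```text
(no output)
```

View pics/m3.png

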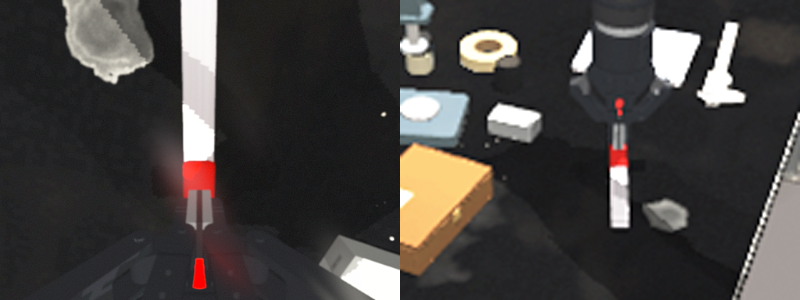

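```bash
python3 - <<'E'
from h import *
s=env.get_state(); p=s["position"];R=s["orientation"]; print(s["t"],p,s["opening"],s["wrist_force"].round(1))
d=np.array([-.306,.952,0]); mid=np.array([.5285,-.3024,0])
pts=[p,p-R[:,2]*.019]+[mid+d*a+np.array([0,0,z]) for a,z in((.025,.018),(.025,.0),(-.13,.018),(.14,.012),(0,.018))]
for n in("wrist","side"):
    im,c=grab(n); print(n,proj(c,pts).round(0).tolist())
    hsv=cv2.cvtColor(im,cv2.COLOR_BGR2HSV)
    red=((hsv[...,0]<8)|(hsv[...,0]>172))&(hsv[...,1]>150)&(hsv[...,2]>60)
    for k in cv2.findContours(red.astype(np.uint8)*255,0,2)[0]:
        if cv2.contourArea(k)>12: print(cv2.boundingRect(k))
    if n=="wrist": a=cv2.resize(im[180:384,150:360],(630,600),interpolation=cv2.INTER_CUBIC); cv2.imwrite("pics/m4.png",a)
E
```

```text
2.6167 [ 0.52802406 -0.29953461  0.00218509] -0.0020793223143245423 [-0.1  0.4  0.2]
wrist [[256.0, 235.0], [256.0, 251.0], [255.0, 210.0], [255.0, 198.0], [254.0, 425.0], [256.0, -53.0], [255.0, 253.0]]
(246, 330, 19, 41)
(234, 206, 43, 48)
side [[256.0, 145.0], [256.0, 140.0], [256.0, 145.0], [256.0, 150.0], [256.0, 118.0], [257.0, 170.0], [256.0, 141.0]]
(103, 368, 20, 16)
(253, 138, 9, 10)
(97, 119, 13, 11)
```

View pics/m4.png

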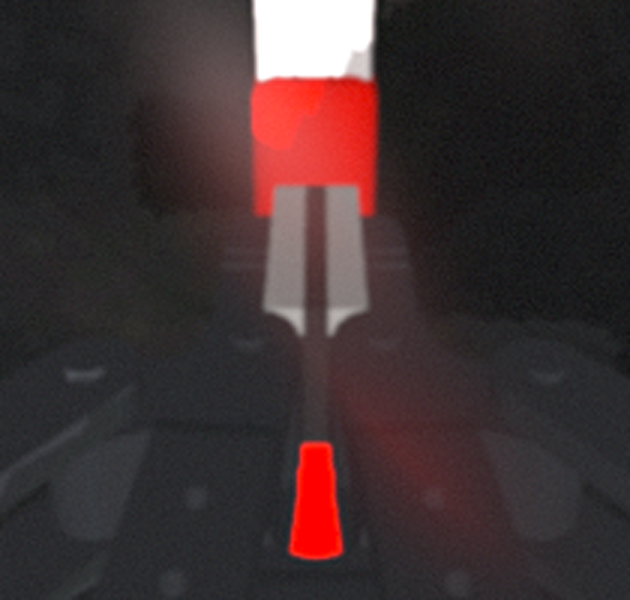

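```bash
python3 - <<'E'
from h import *
s=env.get_state();f=env.grab_frame("wrist"); H=np.array(f["hand_eye"]); print(H.round(4).tolist(),f["vfov"])
c=(H,192/np.tan(np.radians(f["vfov"])/2),f["cx"],f["cy"])
for z in (0,-.01,-.02,-.03): print(z,"shut x=+-11,y=+-7",proj(c,[(.011,.007,z),(.011,-.007,z),(-.011,.007,z)]).round().tolist(),"open",proj(c,[(.011,.0425,z),(-.011,.0425,z),(.011,.057,z)]).round().tolist())
im=f["pixels"]; hsv=cv2.cvtColor(im,cv2.COLOR_RGB2HSV)
for v in (215,225,235): 
    r=np.where((((hsv[v,:,0]<8)|(hsv[v,:,0]>172)))&(hsv[v,:,1]>140)&(hsv[v,:,2]>60))[0]; print(v,r.min(),r.max())
W=np.eye(4);W[:3,:3]=s["orientation"];W[:3,3]=s["position"]
cw=(W@H,)+c[1:]
for v,a,b in((225,234,276),): print(np.linalg.norm(np.diff(plane(cw,[(a,v),(b+1,v)],.018),axis=0)))
print("tau",s["tau"].round(2))
E
```

```text
[[-0.0005, -0.9444, -0.3289, 0.0852], [1.0, -0.0004, -0.0004, -0.0004], [0.0003, -0.3289, 0.9444, -0.1695], [0.0, 0.0, 0.0, 1.0]] 61.326320727550616
0 shut x=+-11,y=+-7 [[268.0, 217.0], [243.0, 217.0], [267.0, 252.0]] open [[330.0, 217.0], [327.0, 252.0], [356.0, 217.0]]
-0.01 shut x=+-11,y=+-7 [[269.0, 225.0], [243.0, 225.0], [268.0, 260.0]] open [[334.0, 225.0], [331.0, 260.0], [361.0, 225.0]]
-0.02 shut x=+-11,y=+-7 [[269.0, 233.0], [242.0, 233.0], [269.0, 270.0]] open [[339.0, 233.0], [335.0, 270.0], [367.0, 233.0]]
-0.03 shut x=+-11,y=+-7 [[270.0, 242.0], [241.0, 242.0], [270.0, 281.0]] open [[344.0, 242.0], [340.0, 281.0], [374.0, 242.0]]
215 234 276
225 234 276
235 234 275
0.02238580219080255
tau [-0.000e+00 -5.839e+01  2.850e+01  4.000e-02 -1.000e-02  0.000e+00]
```

In both views the shut fingertips show about 20–30 mm behind the stated TCP, standing above the handle. That explains the empty closing. I'll probe gently downward onto the handle top to measure the real finger length.

Call:
move_arm --moves '[{"jaw": -1,"tx": 0,"ty": 0,"tz": -0.4,"wx": 0,"wy": 0,"wz": 0},{"jaw": -1,"tx": 0,"ty": 0,"tz": -0.4,"wx": 0,"wy": 0,"wz": 0},{"jaw": -1,"tx": 0,"ty": 0,"tz": -0.4,"wx": 0,"wy": 0,"wz": 0}]' --grip_force 40

```text
t: 3.02
position: [0.5276, -0.2992, -0.0024]
orientation: [[-0.309, 0.951, -0.005], [0.951, 0.309, 0.001], [0.003, -0.005, -1.0]]
wrist_force: [0.1, -0.1, -0.1]
opening: 0.0
```

Call:
move_arm --moves '[{"jaw": -1,"tx": 0,"ty": 0,"tz": -0.3,"wx": 0,"wy": 0,"wz": 0},{"jaw": -1,"tx": 0,"ty": 0,"tz": -0.3,"wx": 0,"wy": 0,"wz": 0},{"jaw": -1,"tx": 0,"ty": 0,"tz": -0.3,"wx": 0,"wy": 0,"wz": 0}]'

```text
t: 3.27
position: [0.5273, -0.2991, -0.0057]
orientation: [[-0.309, 0.951, -0.006], [0.951, 0.309, 0.001], [0.003, -0.005, -1.0]]
wrist_force: [-0.3, 0.2, -0.5]
opening: 0.002
```

Call:
move_arm --moves '[{"jaw": -1,"tx": 0,"ty": 0,"tz": -0.3,"wx": 0,"wy": 0,"wz": 0},{"jaw": -1,"tx": 0,"ty": 0,"tz": -0.3,"wx": 0,"wy": 0,"wz": 0},{"jaw": -1,"tx": 0,"ty": 0,"tz": -0.3,"wx": 0,"wy": 0,"wz": 0}]'

```text
t: 3.52
position: [0.5278, -0.2993, -0.0083]
orientation: [[-0.309, 0.951, -0.005], [0.951, 0.309, 0.001], [0.002, -0.004, -1.0]]
wrist_force: [-1.0, 1.1, 4.3]
opening: 0.002
```

Call:
move_arm --moves '[{"jaw": -1,"tx": 0,"ty": 0,"tz": -0.2,"wx": 0,"wy": 0,"wz": 0},{"jaw": -1,"tx": 0,"ty": 0,"tz": -0.2,"wx": 0,"wy": 0,"wz": 0},{"jaw": -1,"tx": 0,"ty": 0,"tz": -0.2,"wx": 0,"wy": 0,"wz": 0}]'

```text
t: 3.77
position: [0.5279, -0.2994, -0.0084]
orientation: [[-0.309, 0.951, -0.004], [0.951, 0.309, 0.001], [0.002, -0.004, -1.0]]
wrist_force: [-4.8, 3.4, 18.3]
opening: -0.003
```

Contact at TCP z = -8.4 mm on the 18 mm handle top: the real fingertips lie about 26 mm behind the reported TCP. I'll use tip z = TCP z + 26 mm from here on. Now back off, open, lower astride the handle and grip.

Call:
move_arm --moves '[{"jaw": 0,"tx": 0.1,"ty": -0.3,"tz": 0.8,"wx": 0,"wy": 0,"wz": 0},{"jaw": 0,"tx": 0.1,"ty": -0.3,"tz": 0.8,"wx": 0,"wy": 0,"wz": 0},{"jaw": 0,"tx": 0.1,"ty": -0.3,"tz": 0.8,"wx": 0,"wy": 0,"wz": 0},{"jaw": 0,"tx": 0.1,"ty": -0.3,"tz": 0.8,"wx": 0,"wy": 0,"wz": 0},{"jaw": 0,"tx": 0.1,"ty": -0.3,"tz": 0.2,"wx": 0,"wy": 0,"wz": 0},{"jaw": 0,"tx": 0.1,"ty": -0.3,"tz": -0.6,"wx": 0,"wy": 0,"wz": 0},{"jaw": 0,"tx": 0.1,"ty": -0.3,"tz": -1.3,"wx": 0,"wy": 0,"wz": 0},{"jaw": 0,"tx": 0.1,"ty": -0.3,"tz": -1.3,"wx": 0,"wy": 0,"wz": 0}]'

```text
t: 4.43
position: [0.5272, -0.3013, -0.0239]
orientation: [[-0.309, 0.951, -0.007], [0.951, 0.31, 0.003], [0.005, -0.006, -1.0]]
wrist_force: [-0.9, 0.3, -0.0]
opening: 0.497
```

Call:
move_arm --moves '[{"jaw": -1,"tx": 0,"ty": 0,"tz": 0,"wx": 0,"wy": 0,"wz": 0},{"jaw": -1,"tx": 0,"ty": 0,"tz": 0,"wx": 0,"wy": 0,"wz": 0},{"jaw": -1,"tx": 0,"ty": 0,"tz": 0,"wx": 0,"wy": 0,"wz": 0},{"jaw": -1,"tx": 0,"ty": 0,"tz": 0,"wx": 0,"wy": 0,"wz": 0},{"jaw": -1,"tx": 0,"ty": 0,"tz": 0,"wx": 0,"wy": 0,"wz": 0},{"jaw": -1,"tx": 0,"ty": 0,"tz": 0,"wx": 0,"wy": 0,"wz": 0}]' --grip_force 80

```text
t: 4.93
position: [0.527, -0.3013, -0.024]
orientation: [[-0.309, 0.951, -0.008], [0.951, 0.309, 0.003], [0.005, -0.006, -1.0]]
wrist_force: [-0.1, -0.3, -2.7]
opening: 0.236
```

Gripped: opening 0.236 is about 20 mm, and the handle is 22 mm. Lift, swing the bar square to the plate, and carry it to just short of the plate.

Call:
move_arm --moves '[{"jaw": -1,"tx": 0,"ty": 0,"tz": 2,"wx": 0,"wy": 0,"wz": 0},{"jaw": -1,"tx": 0,"ty": 0,"tz": 5,"wx": 0,"wy": 0,"wz": 0},{"jaw": -1,"tx": 0,"ty": 0,"tz": 8,"wx": 0,"wy": 0,"wz": -1},{"jaw": -1,"tx": 0,"ty": 1,"tz": 11,"wx": 0,"wy": 0,"wz": -4},{"jaw": -1,"tx": 0,"ty": 3,"tz": 13,"wx": 0,"wy": 0,"wz": -7},{"jaw": -1,"tx": -0.2,"ty": 6,"tz": 13,"wx": 0,"wy": 0,"wz": -10},{"jaw": -1,"tx": -0.4,"ty": 9,"tz": 13,"wx": 0,"wy": 0,"wz": -13},{"jaw": -1,"tx": -0.6,"ty": 12,"tz": 13,"wx": 0,"wy": 0,"wz": -16}]'

```text
t: 5.6
position: [0.5211, -0.1805, 0.1067]
orientation: [[-0.032, 0.999, -0.005], [0.999, 0.032, 0.004], [0.004, -0.005, -1.0]]
wrist_force: [0.1, 0.3, -2.7]
opening: 0.232
```

Call:
move_arm --moves '[{"jaw": -1,"tx": -0.2,"ty": 3,"tz": 0,"wx": 0,"wy": 0,"wz": -2},{"jaw": -1,"tx": -0.4,"ty": 6,"tz": 0,"wx": 0,"wy": 0,"wz": -4},{"jaw": -1,"tx": -0.6,"ty": 9,"tz": 0,"wx": 0,"wy": 0,"wz": -4},{"jaw": -1,"tx": -0.6,"ty": 12,"tz": 0,"wx": 0,"wy": 0,"wz": -4},{"jaw": -1,"tx": -0.6,"ty": 13.5,"tz": 0,"wx": 0,"wy": 0,"wz": -4},{"jaw": -1,"tx": -0.6,"ty": 13.5,"tz": 0,"wx": 0,"wy": 0,"wz": -4},{"jaw": -1,"tx": -0.6,"ty": 13.5,"tz": 0,"wx": 0,"wy": 0,"wz": -4}]'

```text
t: 6.18
position: [0.5151, -0.045, 0.1068]
orientation: [[0.036, 0.999, -0.005], [0.999, -0.036, 0.004], [0.004, -0.005, -1.0]]
wrist_force: [0.8, 0.1, -3.5]
opening: 0.234
```

```bash
python3 - <<'E'
from h import *
s=env.get_state(); print(s["t"],s["position"].round(4),s["orientation"].round(3).tolist(),s["wrist_force"].round(1),s["torque"].round(2),s["opening"])
im,c=grab("wrist","w5"); si,c2=grab("side","s5")
p=s["position"]; d=s["orientation"][:,0]
for a,z in((.0235,.033),(.1385,.033)): q=p+d*a+[0,0,z]; print(a,q.round(4),proj(c,q).round(),proj(c2,q).round())
a=cv2.resize(im,(533,400)); b=cv2.resize(si[110:310,130:264],(268,400))
cv2.imwrite("pics/m5.png",np.hstack([a,b])[:,:800])
E
```

```text
6.1833 [ 0.5151 -0.045   0.1068] [[0.036, 0.999, -0.005], [0.999, -0.036, 0.004], [0.004, -0.005, -1.0]] [ 0.8  0.1 -3.5] [-0.07 -0.01 -0.01] 0.23427717244690904
0.0235 [ 0.5159 -0.0215  0.1399] [[256. 221.]] [[230. 162.]]
0.1385 [0.5201 0.0934 0.1403] [[256. -86.]] [[213. 189.]]
```

View pics/m5.png

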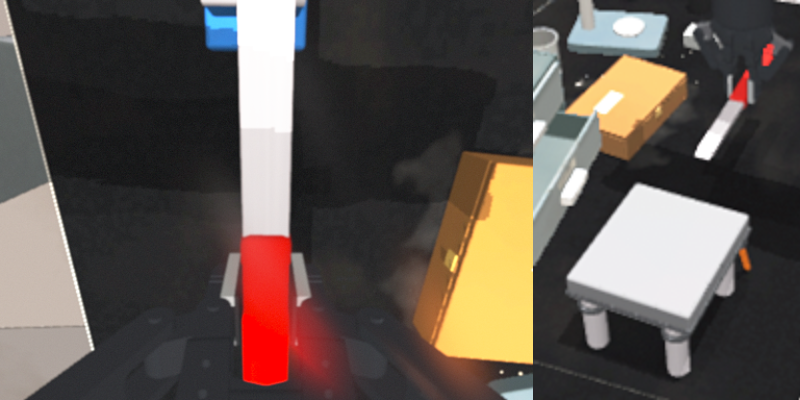

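The bar is held straight and level: the toe shows at about (216,187) in the side view, where (213,189) was predicted. The blue block lies under the blade. I'll lower to about 3 mm above the ridge.

Call:
move_arm --moves '[{"jaw": -1,"tx": 0,"ty": 0,"tz": -2,"wx": 0,"wy": 0,"wz": 0},{"jaw": -1,"tx": 0,"ty": 0,"tz": -4,"wx": 0,"wy": 0,"wz": 0},{"jaw": -1,"tx": 0,"ty": 0,"tz": -5.5,"wx": 0,"wy": 0,"wz": 0},{"jaw": -1,"tx": 0,"ty": 0,"tz": -6.5,"wx": 0,"wy": 0,"wz": 0},{"jaw": -1,"tx": 0,"ty": 0,"tz": -7,"wx": 0,"wy": 0,"wz": 0},{"jaw": -1,"tx": 0,"ty": 0,"tz": -7,"wx": 0,"wy": 0,"wz": 0},{"jaw": -1,"tx": 0,"ty": 0,"tz": -7,"wx": 0,"wy": 0,"wz": 0}]'

```text
t: 6.87
position: [0.5155, -0.0467, 0.0371]
orientation: [[0.039, 0.999, -0.004], [0.999, -0.039, 0.004], [0.004, -0.005, -1.0]]
wrist_force: [0.3, 0.2, -2.9]
opening: 0.237
```

```bash
python3 - <<'E'
from h import *
s=env.get_state(); print(s["t"],s["position"].round(4),s["wrist_force"].round(1),s["torque"].round(2))
im,c=grab("side","s6"); i2,c2=grab("scene","sc6"); w,cw=grab("wrist","w6")
a=cv2.resize(i2[170:270,220:360],(560,400),interpolation=cv2.INTER_CUBIC); b=cv2.resize(w[:200,150:350],(240,240))
b=np.vstack([b,np.zeros((160,240,3),np.uint8)]); cv2.imwrite("pics/m6.png",np.hstack([a,b]))
p=s["position"]; d=s["orientation"][:,0]; q=p+d*.1385+[0,0,.033]; print(q.round(4),proj(c,q).round(),proj(c2,q).round(1),proj(cw,q).round())
E
```

```text
6.8667 [ 0.5155 -0.0467  0.0371] [ 0.3  0.2 -2.9] [-0.   -0.06 -0.01]
[0.521  0.0917 0.0706] [[213. 209.]] [[282.6 216.1]] [[254. -84.]]
```

View pics/m6.png

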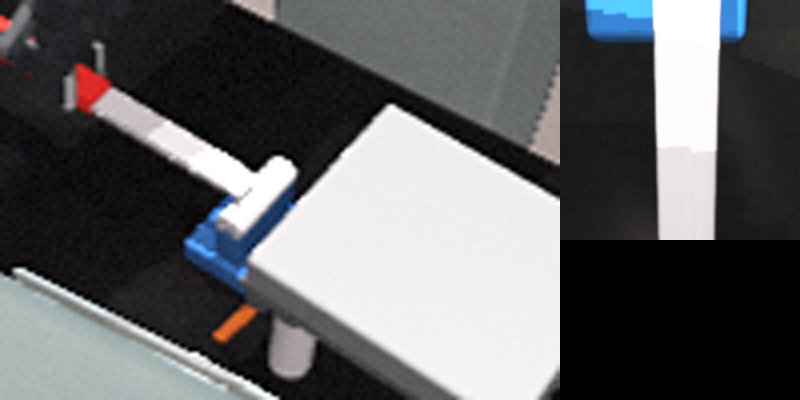

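The toe sits just over the ridge near scene pixel (284,217), where (283,216) was predicted, with no contact force. Sliding in.

Call:
move_arm --moves '[{"jaw": -1,"tx": 0,"ty": 0.8,"tz": 0,"wx": 0,"wy": 0,"wz": 0},{"jaw": -1,"tx": 0,"ty": 1.6,"tz": 0,"wx": 0,"wy": 0,"wz": 0},{"jaw": -1,"tx": 0,"ty": 2.4,"tz": 0,"wx": 0,"wy": 0,"wz": 0},{"jaw": -1,"tx": 0,"ty": 3.2,"tz": 0,"wx": 0,"wy": 0,"wz": 0},{"jaw": -1,"tx": 0,"ty": 3.8,"tz": 0,"wx": 0,"wy": 0,"wz": 0},{"jaw": -1,"tx": 0,"ty": 3.8,"tz": 0,"wx": 0,"wy": 0,"wz": 0}]'

```text
t: 7.52
position: [0.5161, -0.0068, 0.0377]
orientation: [[0.037, 0.999, -0.003], [0.999, -0.037, 0.004], [0.004, -0.003, -1.0]]
wrist_force: [-0.6, 0.0, -2.6]
opening: 0.235
```

Call:
move_arm --moves '[{"jaw": -1,"tx": 0,"ty": 0.6,"tz": 0,"wx": 0,"wy": 0,"wz": 0},{"jaw": -1,"tx": 0,"ty": 1.2,"tz": 0,"wx": 0,"wy": 0,"wz": 0},{"jaw": -1,"tx": 0,"ty": 1.8,"tz": 0,"wx": 0,"wy": 0,"wz": 0},{"jaw": -1,"tx": 0,"ty": 2.4,"tz": 0,"wx": 0,"wy": 0,"wz": 0},{"jaw": -1,"tx": 0,"ty": 3,"tz": 0,"wx": 0,"wy": 0,"wz": 0},{"jaw": -1,"tx": 0,"ty": 3.4,"tz": 0,"wx": 0,"wy": 0,"wz": 0},{"jaw": -1,"tx": 0,"ty": 3.4,"tz": 0,"wx": 0,"wy": 0,"wz": 0}]'

```text
t: 8.1
position: [0.5161, 0.0281, 0.0377]
orientation: [[0.035, 0.999, -0.003], [0.999, -0.035, 0.005], [0.004, -0.003, -1.0]]
wrist_force: [0.3, 1.2, -2.8]
opening: 0.235
```

```bash
python3 - <<'E'
from h import *
s=env.get_state(); print(s["t"],s["position"].round(4),s["wrist_force"].round(1),s["torque"].round(2))
im,c=grab("side","s7"); i2,c2=grab("scene","sc7"); w,cw=grab("wrist","w7")
a=cv2.resize(i2[150:270,210:370],(533,400),interpolation=cv2.INTER_CUBIC); b=cv2.resize(w,(533,400))[:,133:400]
cv2.imwrite("pics/m7.png",np.hstack([a,b]))
p=s["position"]; d=s["orientation"][:,0]; q=p+d*.1385+[0,0,.033]; print(q.round(4))
o=cv2.imread("pics/scene0.png"); print("plate moved?",np.abs(i2[235:280,300:380].astype(int)-o[235:280,300:380]).mean())
h=cv2.cvtColor(w,cv2.COLOR_BGR2HSV); m=((abs(h[...,0].astype(int)-105)<12)&(h[...,1]>130))
for v in range(0,200,15):
  x=np.where(m[v])[0]
  if len(x): print(v,x.min(),x.max(),plane(cw,[(x.min(),v),(x.max(),v)],.03).round(3)[:,:2].tolist())
E
```

```text
8.1 [0.5161 0.0281 0.0377] [ 0.3  1.2 -2.8] [-0.06  0.01  0.04]
[0.521  0.1665 0.0713]
plate moved? 2.176388888888889
60 183 305 [[0.482, 0.123], [0.544, 0.121]]
75 182 308 [[0.481, 0.116], [0.546, 0.114]]
90 183 307 [[0.481, 0.109], [0.546, 0.106]]
150 187 304 [[0.48, 0.077], [0.545, 0.074]]
165 193 301 [[0.482, 0.068], [0.543, 0.066]]
```

View pics/m7.png

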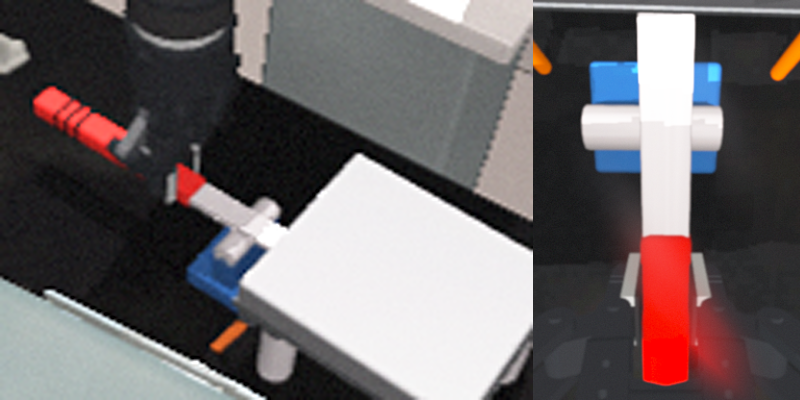

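The bar crosses the ridge squarely and the toe is under the edge at y≈0.166, about 30 mm in. The fulcrum is undisturbed at (0.513, 0.095). Set it down on the ridge and release.

Call:
move_arm --moves '[{"jaw": -1,"tx": 0,"ty": 0,"tz": -0.3,"wx": 0,"wy": 0,"wz": 0},{"jaw": -1,"tx": 0,"ty": 0,"tz": -0.5,"wx": 0,"wy": 0,"wz": 0},{"jaw": -1,"tx": 0,"ty": 0,"tz": -0.5,"wx": 0,"wy": 0,"wz": 0}]'

```text
t: 8.5
position: [0.5161, 0.0269, 0.0324]
orientation: [[0.037, 0.999, -0.003], [0.999, -0.037, 0.004], [0.004, -0.003, -1.0]]
wrist_force: [-0.2, -0.6, -2.1]
opening: 0.235
```

Call:
move_arm --moves '[{"jaw": -0.3,"tx": 0,"ty": 0,"tz": 0,"wx": 0,"wy": 0,"wz": 0},{"jaw": 0,"tx": 0,"ty": 0,"tz": 0,"wx": 0,"wy": 0,"wz": 0},{"jaw": 0,"tx": 0,"ty": 0,"tz": 0,"wx": 0,"wy": 0,"wz": 0},{"jaw": 0,"tx": 0,"ty": 0,"tz": 2,"wx": 0,"wy": 0,"wz": 0},{"jaw": 0,"tx": 0,"ty": 0,"tz": 5,"wx": 0,"wy": 0,"wz": 0},{"jaw": 0,"tx": 0,"ty": 0,"tz": 8,"wx": 0,"wy": 0,"wz": 0},{"jaw": 0,"tx": 0,"ty": 0,"tz": 8,"wx": 0,"wy": 0,"wz": 0}]'

```text
t: 9.08
position: [0.5201, 0.0271, 0.1181]
orientation: [[0.037, 0.999, 0.006], [0.999, -0.037, 0.004], [0.005, 0.005, -1.0]]
wrist_force: [0.4, 0.0, 0.0]
opening: 0.498
```

Call:
move_arm --moves '[{"jaw": -1,"tx": 0,"ty": -4,"tz": 0,"wx": 0,"wy": 0,"wz": 0},{"jaw": -1,"tx": -0.2,"ty": -7,"tz": 0,"wx": 0,"wy": 0,"wz": 0},{"jaw": -1,"tx": -0.4,"ty": -10,"tz": 0,"wx": 0,"wy": 0,"wz": 0},{"jaw": -1,"tx": -0.4,"ty": -11.5,"tz": 0,"wx": 0,"wy": 0,"wz": 0},{"jaw": -1,"tx": -0.4,"ty": -11.5,"tz": 0,"wx": 0,"wy": 0,"wz": 0},{"jaw": -1,"tx": -0.4,"ty": -11.5,"tz": 0,"wx": 0,"wy": 0,"wz": 0}]'

```text
t: 9.58
position: [0.5162, -0.0885, 0.1181]
orientation: [[0.039, 0.999, 0.006], [0.999, -0.039, 0.005], [0.005, 0.006, -1.0]]
wrist_force: [0.0, 0.4, -0.6]
opening: -0.001
```

```bash
python3 - <<'E'
from h import *
s=env.get_state(); print(s["t"],s["position"].round(4),s["wrist_force"].round(1),s["opening"])
im,c=grab("side","s8"); i2,c2=grab("scene","sc8"); w,cw=grab("wrist","w8")
a=cv2.resize(i2[150:270,210:370],(533,400),interpolation=cv2.INTER_CUBIC); b=cv2.resize(w,(533,400))[:,133:400]
cv2.imwrite("pics/m8.png",np.hstack([a,b]))
h=cv2.cvtColor(i2,cv2.COLOR_BGR2HSV); red=((h[...,0]<8)|(h[...,0]>172))&(h[...,1]>150)&(h[...,2]>60)
for k in cv2.findContours(red.astype(np.uint8)*255,0,2)[0]:
    if cv2.contourArea(k)>25: print(cv2.boundingRect(k))
p=np.array([.5113,-.1035,.045]); print(proj(c2,p).round(),proj(cw,p).round())
E
```

```text
9.5833 [ 0.5162 -0.0885  0.1181] [ 0.   0.4 -0.6] -0.0012811209763017501
(445, 343, 20, 18)
(452, 284, 41, 18)
(99, 277, 20, 22)
(221, 184, 50, 31)
[[223. 186.]] [[250. 212.]]
```

View pics/m8.png

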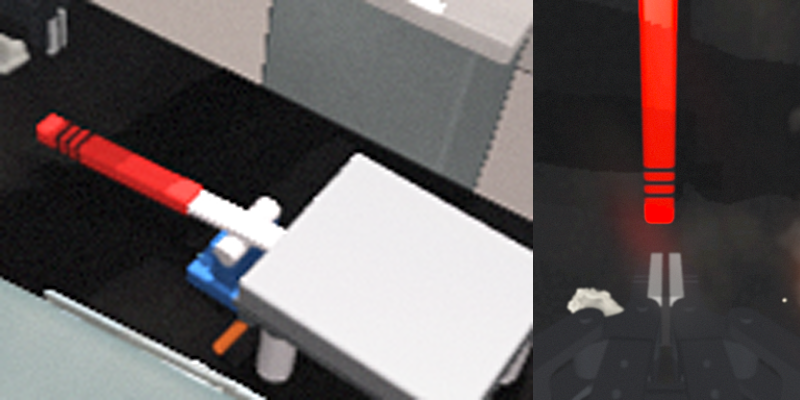

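The bar rests as expected: the handle end shows at (223,186), as predicted, sunk to about z 0.045. The fingers need to go about 4 mm in -x to sit over the handle. Pushing down now.

Call:
move_arm --moves '[{"jaw": -1,"tx": -0.4,"ty": 0.4,"tz": -3,"wx": 0,"wy": 0,"wz": 0},{"jaw": -1,"tx": -0.4,"ty": 0.4,"tz": -6,"wx": 0,"wy": 0,"wz": 0},{"jaw": -1,"tx": -0.4,"ty": 0.4,"tz": -8,"wx": 0,"wy": 0,"wz": 0},{"jaw": -1,"tx": -0.4,"ty": 0.4,"tz": -8.8,"wx": 0,"wy": 0,"wz": 0},{"jaw": -1,"tx": -0.4,"ty": 0.4,"tz": -9.2,"wx": 0,"wy": 0,"wz": 0},{"jaw": -1,"tx": -0.4,"ty": 0.4,"tz": -9.5,"wx": 0,"wy": 0,"wz": 0},{"jaw": -1,"tx": -0.4,"ty": 0.4,"tz": -9.5,"wx": 0,"wy": 0,"wz": 0}]'

```text
t: 10.32
position: [0.5132, -0.0823, 0.024]
orientation: [[0.035, 0.999, 0.007], [0.999, -0.035, 0.006], [0.006, 0.007, -1.0]]
wrist_force: [-1.1, 1.1, 3.6]
opening: -0.001
```

Call:
move_arm --moves '[{"jaw": -1,"tx": 0,"ty": 0,"tz": -0.3,"wx": 0,"wy": 0,"wz": 0},{"jaw": -1,"tx": 0,"ty": 0,"tz": -0.6,"wx": 0,"wy": 0,"wz": 0},{"jaw": -1,"tx": 0,"ty": 0,"tz": -0.9,"wx": 0,"wy": 0,"wz": 0},{"jaw": -1,"tx": 0,"ty": 0,"tz": -1.2,"wx": 0,"wy": 0,"wz": 0},{"jaw": -1,"tx": 0,"ty": 0,"tz": -1.2,"wx": 0,"wy": 0,"wz": 0}]'

```text
t: 10.73
position: [0.5151, -0.0818, 0.0136]
orientation: [[0.035, 0.999, 0.011], [0.999, -0.035, 0.007], [0.007, 0.01, -1.0]]
wrist_force: [0.1, 2.7, 6.2]
opening: -0.001
```

Call:
move_arm --moves '[{"jaw": -1,"tx": -0.2,"ty": 0,"tz": -0.3,"wx": 0,"wy": 0,"wz": 0},{"jaw": -1,"tx": -0.3,"ty": 0,"tz": -0.6,"wx": 0,"wy": 0,"wz": 0},{"jaw": -1,"tx": -0.3,"ty": 0,"tz": -0.9,"wx": 0,"wy": 0,"wz": 0},{"jaw": -1,"tx": -0.3,"ty": 0,"tz": -1.2,"wx": 0,"wy": 0,"wz": 0},{"jaw": -1,"tx": -0.3,"ty": 0,"tz": -1.2,"wx": 0,"wy": 0,"wz": 0}]'

```text
t: 11.15
position: [0.5145, -0.0815, 0.0033]
orientation: [[0.034, 0.999, 0.015], [0.999, -0.034, 0.007], [0.008, 0.015, -1.0]]
wrist_force: [-0.4, 2.4, 6.6]
opening: -0.001
```

Call:
move_arm --moves '[{"jaw": -1,"tx": 0,"ty": 0,"tz": -0.2,"wx": 0,"wy": 0,"wz": 0},{"jaw": -1,"tx": 0,"ty": 0,"tz": -0.4,"wx": 0,"wy": 0,"wz": 0},{"jaw": -1,"tx": 0,"ty": 0,"tz": -0.6,"wx": 0,"wy": 0,"wz": 0},{"jaw": -1,"tx": 0,"ty": 0,"tz": -0.6,"wx": 0,"wy": 0,"wz": 0}]'

```text
t: 11.48
position: [0.5168, -0.0813, -0.0008]
orientation: [[0.034, 0.999, 0.019], [0.999, -0.034, 0.008], [0.008, 0.019, -1.0]]
wrist_force: [-0.1, 2.5, 6.9]
opening: 0.001
```

```bash
python3 - <<'E'
from h import *
s=env.get_state(); print(s["t"],s["position"].round(4),s["wrist_force"].round(1))
im,c=grab("side","s9"); i2,c2=grab("scene","sc9"); w,cw=grab("wrist","w9")
a=cv2.resize(i2[150:290,210:390],(514,400),interpolation=cv2.INTER_CUBIC); b=cv2.resize(im[190:310,140:260],(280,280),interpolation=cv2.INTER_CUBIC)
b=np.vstack([b,np.zeros((120,280,3),np.uint8)])
cv2.imwrite("pics/m9.png",np.hstack([a,b]))
for n,x in(("scene0",cv2.imread("pics/scene0.png")),("sc8",cv2.imread("pics/sc8.png")),("now",i2)):
    h=cv2.cvtColor(x,cv2.COLOR_BGR2HSV); m=((abs(h[...,0].astype(int)-11)<5)&(h[...,1]>150)&(h[...,2]>90)).astype(np.uint8)*255
    print(n,[(cv2.boundingRect(k),cv2.contourArea(k)) for k in cv2.findContours(m,0,2)[0] if 250<cv2.boundingRect(k)[0]<400])
E
```

```text
11.4833 [ 0.5168 -0.0813 -0.0008] [-0.1  2.5  6.9]
scene0 [((273, 246, 11, 10), 37.5)]
sc8 [((274, 246, 10, 10), 33.0)]
now [((282, 243, 4, 16), 35.5)]
```

View pics/m9.png

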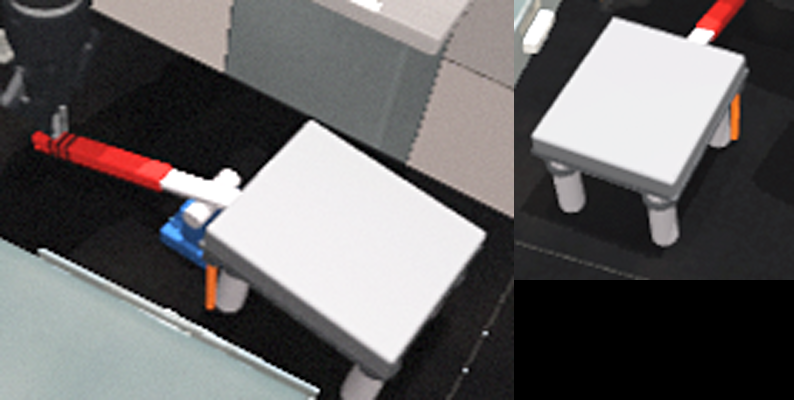

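The plate is up and the near leg, now at scene (284,251), has swung in. A little more travel and a hold, so that the legs reach their stop.

Call:
move_arm --moves '[{"jaw": -1,"tx": -0.2,"ty": 0,"tz": -0.3,"wx": 0,"wy": 0,"wz": 0},{"jaw": -1,"tx": -0.2,"ty": 0,"tz": -0.6,"wx": 0,"wy": 0,"wz": 0},{"jaw": -1,"tx": -0.2,"ty": 0,"tz": -0.8,"wx": 0,"wy": 0,"wz": 0},{"jaw": -1,"tx": -0.2,"ty": 0,"tz": -0.8,"wx": 0,"wy": 0,"wz": 0},{"jaw": -1,"tx": -0.2,"ty": 0,"tz": -0.8,"wx": 0,"wy": 0,"wz": 0},{"jaw": -1,"tx": -0.2,"ty": 0,"tz": -0.8,"wx": 0,"wy": 0,"wz": 0},{"jaw": -1,"tx": -0.2,"ty": 0,"tz": -0.8,"wx": 0,"wy": 0,"wz": 0},{"jaw": -1,"tx": -0.2,"ty": 0,"tz": -0.8,"wx": 0,"wy": 0,"wz": 0}]'

```text
t: 12.3
position: [0.5184, -0.0812, -0.0027]
orientation: [[0.033, 0.999, 0.026], [0.999, -0.033, 0.008], [0.009, 0.026, -1.0]]
wrist_force: [-13.0, 4.2, 46.3]
opening: 0.0
```

```bash
cat > leg.py <<'E'
from h import *
import sys
s=env.get_state(); print(s["t"],s["position"].round(4),s["wrist_force"].round(1))
for n in("scene","side"):
    x,c=grab(n,n+sys.argv[1])
    h=cv2.cvtColor(x,cv2.COLOR_BGR2HSV); m=((abs(h[...,0].astype(int)-11)<5)&(h[...,1]>150)&(h[...,2]>90)).astype(np.uint8)*255
    print(n,[(cv2.boundingRect(k),cv2.contourArea(k)) for k in cv2.findContours(m,0,2)[0] if 220<cv2.boundingRect(k)[0]<400 and cv2.contourArea(k)>8])
# foot of near leg (scene) predicted at ground for y in:
im,c=grab("scene")
for y in(.115,.135,.145,.155,.165): print(y,proj(c,[(.589,y,.0)]).round(1).tolist())
E
python3 leg.py 10
```

```text
12.3 [ 0.5184 -0.0812 -0.0027] [-13.    4.2  46.3]
scene [((282, 243, 4, 15), 33.5)]
side [((233, 230, 4, 20), 50.5)]
0.115 [[273.7, 255.8]]
0.135 [[280.5, 259.9]]
0.145 [[284.0, 262.0]]
0.155 [[287.4, 264.1]]
0.165 [[291.0, 266.3]]
```

The handle end is on the worktop (force rises sharply) and the leg hasn't moved further, so it is at its stop. Easing off slowly.

Call:
move_arm --moves '[{"jaw": -1,"tx": -0.2,"ty": 0,"tz": -0.1,"wx": 0,"wy": 0,"wz": 0},{"jaw": -1,"tx": -0.2,"ty": 0,"tz": 0.2,"wx": 0,"wy": 0,"wz": 0},{"jaw": -1,"tx": -0.2,"ty": 0,"tz": 0.5,"wx": 0,"wy": 0,"wz": 0},{"jaw": -1,"tx": -0.2,"ty": 0,"tz": 0.8,"wx": 0,"wy": 0,"wz": 0},{"jaw": -1,"tx": -0.2,"ty": 0,"tz": 1.2,"wx": 0,"wy": 0,"wz": 0},{"jaw": -1,"tx": -0.2,"ty": 0,"tz": 1.6,"wx": 0,"wy": 0,"wz": 0},{"jaw": -1,"tx": -0.2,"ty": 0,"tz": 2.2,"wx": 0,"wy": 0,"wz": 0},{"jaw": -1,"tx": -0.2,"ty": 0,"tz": 3,"wx": 0,"wy": 0,"wz": 0}]'

```text
t: 13.12
position: [0.5155, -0.0806, 0.0271]
orientation: [[0.033, 0.999, 0.024], [0.999, -0.033, 0.009], [0.01, 0.024, -1.0]]
wrist_force: [0.3, 0.2, 0.6]
opening: 0.003
```

Call:
move_arm --moves '[{"jaw": -1,"tx": 0,"ty": 0,"tz": 3,"wx": 0,"wy": 0,"wz": 0},{"jaw": -1,"tx": 0,"ty": -1,"tz": 6,"wx": 0,"wy": 0,"wz": 0},{"jaw": -1,"tx": 0,"ty": -3,"tz": 9,"wx": 0,"wy": 0,"wz": 0},{"jaw": -1,"tx": 0,"ty": -5,"tz": 12,"wx": 0,"wy": 0,"wz": 0},{"jaw": -1,"tx": 0,"ty": -5,"tz": 12,"wx": 0,"wy": 0,"wz": 0},{"jaw": -1,"tx": 0,"ty": -5,"tz": 12,"wx": 0,"wy": 0,"wz": 0},{"jaw": -1,"tx": 0,"ty": -5,"tz": 12,"wx": 0,"wy": 0,"wz": 0},{"jaw": -1,"tx": 0,"ty": -5,"tz": 12,"wx": 0,"wy": 0,"wz": 0}]'

```text
t: 13.78
position: [0.5142, -0.1297, 0.1457]
orientation: [[0.033, 0.999, 0.022], [0.999, -0.033, 0.01], [0.011, 0.021, -1.0]]
wrist_force: [0.6, -0.1, -1.4]
opening: 0.003
```

```bash
python3 leg.py 11; python3 - <<'E'
import cv2,numpy as np
a=cv2.imread("pics/scene11.png");b=cv2.imread("pics/side11.png")
a=cv2.resize(a[150:290,210:390],(514,400),interpolation=cv2.INTER_CUBIC);b=cv2.resize(b[170:310,140:240],(286,400),interpolation=cv2.INTER_CUBIC)
cv2.imwrite("pics/m11.png",np.hstack([a,b]))
E
```

```text
13.7833 [ 0.5142 -0.1297  0.1457] [ 0.6 -0.1 -1.4]
scene [((281, 244, 4, 16), 41.0)]
side [((233, 232, 5, 20), 54.0)]
0.115 [[273.7, 255.8]]
0.135 [[280.5, 259.9]]
0.145 [[284.0, 262.0]]
0.155 [[287.4, 264.1]]
0.165 [[291.0, 266.3]]
```

The viewer's limit is reached, so the last check is numeric: compare the plate corners before lifting, while raised, and now.

```bash
python3 - <<'E'
from h import *
_,cs=grab("scene");_,cd=grab("side")
for n,box,fs in(("scene",(270,180,390,285),("scene0","sc8","sc9","scene10","scene11")),("side",(140,190,245,280),("side0","s8","s9","side10","side11"))):
  for f in fs:
    im=cv2.imread(f"pics/{f}.png"); s=cv2.cvtColor(im,cv2.COLOR_BGR2HSV)[...,1]; g=cv2.cvtColor(im,cv2.COLOR_BGR2GRAY)
    m=np.zeros_like(g); x0,y0,x1,y1=box; m[y0:y1,x0:x1]=((abs(g.astype(int)-235)<22)&(s<40))[y0:y1,x0:x1]*255
    m=cv2.morphologyEx(m,cv2.MORPH_OPEN,np.ones((9,9)))
    k=max(cv2.findContours(m,0,2)[0],key=cv2.contourArea); print(f,cv2.approxPolyDP(cv2.convexHull(k),5,True)[:,0].tolist())
def P(z0): # predicted corner pixels: front edge y=.135 raised z0
    return [proj(c,[(.523-.07,.14,.112+z0),(.523+.07,.14,.112+z0)]).round(1).tolist() for c in(cs,cd)]
print(P(0),P(.008),P(.012))
E
```

```text
scene0 [[314, 199], [375, 229], [350, 273], [287, 237]]
sc8 [[313, 200], [375, 229], [350, 273], [287, 237], [291, 219]]
sc9 [[315, 196], [375, 229], [349, 272], [287, 233], [290, 217]]
scene10 [[315, 196], [375, 229], [349, 272], [287, 233], [289, 217]]
scene11 [[313, 196], [372, 227], [347, 270], [285, 234], [288, 217]]
side0 [[180, 204], [232, 217], [209, 265], [152, 250]]
s8 [[180, 204], [232, 217], [209, 265], [152, 250]]
s9 [[181, 200], [234, 213], [209, 265], [152, 249]]
side10 [[181, 200], [234, 213], [209, 265], [153, 249]]
side11 [[182, 201], [235, 214], [210, 263], [154, 247]]
[[[315.8, 196.9], [284.9, 236.0]], [[232.8, 216.2], [178.1, 203.0]]] [[[316.3, 194.8], [285.2, 233.9]], [[232.8, 213.7], [177.8, 200.6]]] [[[316.5, 193.7], [285.3, 232.8]], [[232.8, 212.5], [177.7, 199.3]]]
```

The front edge stays about 8 mm up. The plate seems to have settled roughly 5 mm toward -y as it came down on the legs. I'll check that it has stopped moving before handing in.

Call:
move_arm --moves '[{"jaw": -1,"tx": 0,"ty": 0,"tz": 0,"wx": 0,"wy": 0,"wz": 0},{"jaw": -1,"tx": 0,"ty": 0,"tz": 0,"wx": 0,"wy": 0,"wz": 0},{"jaw": -1,"tx": 0,"ty": 0,"tz": 0,"wx": 0,"wy": 0,"wz": 0},{"jaw": -1,"tx": 0,"ty": 0,"tz": 0,"wx": 0,"wy": 0,"wz": 0},{"jaw": -1,"tx": 0,"ty": 0,"tz": 0,"wx": 0,"wy": 0,"wz": 0},{"jaw": -1,"tx": 0,"ty": 0,"tz": 0,"wx": 0,"wy": 0,"wz": 0},{"jaw": -1,"tx": 0,"ty": 0,"tz": 0,"wx": 0,"wy": 0,"wz": 0},{"jaw": -1,"tx": 0,"ty": 0,"tz": 0,"wx": 0,"wy": 0,"wz": 0}]'

```text
t: 14.7
position: [0.5149, -0.13, 0.1462]
orientation: [[0.032, 0.999, 0.023], [0.999, -0.033, 0.01], [0.011, 0.022, -1.0]]
wrist_force: [0.4, 0.1, 0.2]
opening: -0.002
```

```bash
python3 leg.py 12; python3 - <<'E'
from h import *
for n in("scene","side"):
    a,b,o=[cv2.imread(f"pics/{n}{k}.png") for k in(11,12,10)]
    y,x=(slice(180,300),slice(265,390)) if n=="scene" else (slice(190,310),slice(140,250))
    print(n,"diff 11-12",cv2.absdiff(a,b)[y,x].mean(),"vs 10-12",cv2.absdiff(o,b)[y,x].mean(), cv2.phaseCorrelate(*[cv2.cvtColor(i[y,x],6).astype(np.float32) for i in(a,b)]))
print(env.finish_job())
E
```

```text
14.7 [ 0.5149 -0.13    0.1462] [0.4 0.1 0.2]
scene [((281, 244, 4, 16), 42.0)]
side [((233, 232, 5, 20), 54.0)]
0.115 [[273.7, 255.8]]
0.135 [[280.5, 259.9]]
0.145 [[284.0, 262.0]]
0.155 [[287.4, 264.1]]
0.165 [[291.0, 266.3]]
scene diff 11-12 2.4313333333333333 vs 10-12 9.585555555555555 ((0.517492827567068, -0.008568121227661152), 0.9891383117675782)
side diff 11-12 0.5346212121212122 vs 10-12 7.551666666666667 ((-0.013439571451435484, -0.011179406877801057), 0.9936393721898397)
the job is handed in; nothing more can be done
None
```

The plate now stands propped on the orange legs. I laid the pry bar across the fulcrum ridge with its toe about 30 mm under the edge and pushed the handle end down to the worktop. Both legs swung in, and I let go and backed clear. The job was handed in at about 14.8 s.

**Last checks:**
- **Legs:** both stayed swung in through the release, one seen in each camera.
- **Edge:** it stayed up by about 8 mm.
- **Stillness:** the side view showed no motion over the last second. The scene view gave a 0.5 px reading, which I take to be noise because the leg's outline stayed the same.
- **Forces:** the highest reported wrist force was about 48 N, during the final push with the fingers.

**What disagreed or went wrong:**
- **Missed grasp:** the first closing was empty because the real fingertips lie about 26 mm behind the reported TCP. I measured this by a light touch on the handle and corrected for it.
- **Plate shift:** the plate crept about 5 mm toward the bar side as it settled onto the legs, and I did not correct this.
- **Final look:** the picture limit had been reached, so the end state was checked by pixel measurements only.

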